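# Nest the ring racks and stack the blocks

## Task

Pack up the jeweller's bench for the night. Nest each loose comb-finned ring rack, fins down, fully home and centred on the fixed base with the matching fins (thick with thick, thin with thin); then set the flat steel bench block centred on the back of the nested thick-finned rack, and the brass doming block centred, hollows up as it lies, on top of the bench block. Leave the white dish where it stands.

Things in the scene. Friction and masses are not known exactly. Their poses are not given: they have to be found in the camera images.
- thick_base: Lower half of the thick-finned wooden ring rack, fixed to the bench, fins up. Foot plate 100 (x) x 70 (y) x 10 mm high; on it 2 upright fins along x, 80 mm long, 8 mm thick, at y = -11 and 11 mm, with rounded crests 36 mm above the bench. Origin: centre of the underside, on the bench; z up.
- thin_base: Lower half of the thin-finned wooden ring rack, fixed to the bench, fins up. Foot plate 100 (x) x 70 (y) x 10 mm high; on it 3 upright fins along x, 80 mm long, 5 mm thick, at y = -16, 0 and 16 mm, with rounded crests 36 mm above the bench. Origin: centre of the underside, on the bench; z up.
- thick_rack: Loose upper half, wood, 110 g, lying fins down, flat back up. 3 fins along x, 80 mm long, 8 mm thick, at y = -22, 0, 22; back plate 56 (x) x 52 (y) x 8 mm, so fin ends show from above. 36 mm high. Grip across y (52 mm) on the outer fins. Nested (either way round) in thick_base: 3 mm play across y, fins rest on the foot plate, origin 10 mm above the base's. Origin: centre of underside; z up.
- thin_rack: Loose upper half, wood, 110 g, lying fins down, flat back up. 4 fins along x, 80 mm long, 5 mm thick, at y = -24, -8, 8, 24; back plate 56 (x) x 53 (y) x 8 mm, so fin ends show from above. 36 mm high. Grip across y (53 mm) on the outer fins. Nested (either way round) in thin_base: 3 mm play across y, fins rest on the foot plate, origin 10 mm above the base's. Origin: centre of underside; z up.
- bench_block: Flat square steel bench block, 56 by 56 mm and 18 mm high, loose, about 430 g. Origin: centre of its underside; x and y along its sides, z up.
- doming_block: Brass doming block, a cube of 40 mm with round hollows in its top and sides, loose, about 500 g. Origin: centre of its underside; x and y along its sides, z up.
- dish: Low round white porcelain dish, 84 mm across, 20 mm high, loose, standing on the bench between the two fixed bases; it stays where it is. Origin: centre of its underside.
Things that resemble listed ones, but are neither listed nor needed, are in the scene too. Leave any orange or turquoise look-alike of the bench_block alone. What is shaped like the thick_rack but black is not meant.

How it is judged (in metres and radians):
At the end, for the whole second after the job is handed in: Each rack is down on its own base (6-13 mm above its origin; 13 mm of centre along, 6 mm across the fins). Bench block on the thick rack, doming block on that, each within 13 mm of its carrier's centre, 3 mm of resting height. Tilts under 0.06 rad, fins parallel to 0.14 rad; all at rest (x of thick_rack in the frame of thick_base between -0.013 and 0.013 m and y of thick_rack in the frame of thick_base between -0.006 and 0.006 m and z of thick_rack in the frame of thick_base between 0.006 and 0.013 m and angle between the x axis of thick_rack and the x axis of thick_base, either way round below 0.14 rad and angle between each of thick_rack, thin_rack, bench_block, doming_block's own z axis and vertical below 0.06 rad and x of thin_rack in the frame of thin_base between -0.013 and 0.013 m and y of thin_rack in the frame of thin_base between -0.006 and 0.006 m and z of thin_rack in the frame of thin_base between 0.006 and 0.013 m and angle between the x axis of thin_rack and the x axis of thin_base, either way round below 0.14 rad and horizontal distance between bench_block and thick_rack below 0.013 m and z of bench_block in the frame of thick_rack between 0.033 and 0.039 m and horizontal distance between doming_block and bench_block below 0.013 m and z of doming_block in the frame of bench_block between 0.015 and 0.021 m and linear speed of each of thick_rack, thin_rack, bench_block, doming_block below 0.02 m/s and angular speed of each of thick_rack, thin_rack, bench_block, doming_block below 0.2 rad/s); the robot touches nothing.
It fails at once if the white dish is moved by more than 30 mm (distance of dish from where it was at the start of the episode above 0.03 m).
It also fails if it takes over 122 s, if anything falls off the work surface, if the arm or the gripper's body presses on something with over 40 N, if the wrist force passes 120 N, or if a joint passes its speed limit or range.

## Robot

A 6-joint arm with a two-finger parallel gripper is mounted at the origin on the work surface. World frame = base frame: x ahead of the robot, y to its left, z up, the work surface at z = 0. Lengths are in m, angles in degrees, forces in N, time in s.
With the tool pointing down it reaches from about 0.35 to 0.8 m from the base axis. Payload 7.3 kg.
Tool frame: the origin (TCP) lies at the centre of the arm's flange, where the gripper is bolted on; the fingertips stand 173 mm ahead of it and the grasp point (between the pads) lies 155 mm ahead of it; z points along the fingers, y is the line along which they close (so a half turn about z gives the same grasp; the last joint's range is limited). The gripper opens to 85 mm and grips with 20 to 120 N. Pads are 22 mm wide; open, the fingers measure 114 mm over their backs; the gripper's body (76 mm by 85 mm) begins 54 mm behind the grasp point. The pads swing forward as they close: fully open they stand 13 mm farther back than shut.
Start: joints at [-81.589, 19.595, 87.324, -0, 73.075, -8.365], TCP at [0.152, -0.503, 0.405] pointing down, gripper open.
Joint ranges: [-145.02, 145.02], [-44.19, 115.74], [2.07, 154.8], [-57.11, 237.11], [16.16, 152.29], [-177.93, 177.93]. Speed limits (degrees/s): [147.25, 147.25, 180, 180, 180, 180].

## Interface

Orientations are given as [roll, pitch, yaw] about the fixed x, y, z axes, in that order (R = Rz(yaw) Ry(pitch) Rx(roll)).
In Python, from cell import r, eyes, order gives the robot as it stands. The module is installed in compiled form; this text tells all that it offers.
- The arm moves only by the shell command python3 -m inch 'ROWS' [FORCE]. ROWS is JSON, a list of rows, each a list of 3 entries, a list of its own where there are three numbers: the turn, a rotation vector about the tool's x, y, z in degrees, then the shift along the tool's x, y, z in m, then the finger opening in m, from 0 to 0.0854. In form: [[[rx, ry, rz], [tx, ty, tz], grip], ...]. A call has 1 to 5 rows; each row shifts and turns the commanded pose from where the row before left it, along the tool's axes as they then stand; what a row does not reach is not made up. A row lasts 1/12 s, in which the tool goes at most 41.7 mm and 7.16 degrees, less where a joint would pass 70% of its speed; a pose out of reach is approached as far as the arm can. A call with a gripper value outside its range is refused whole. The fingers move at their own pace and stop on an object; FORCE is the grip in N (left out, the last holds). Time passes only in rows, so rows that do not move let the fingers close. It gives the time, the measured TCP pose, the force, the opening and the grip force at its end, in the units of the state.
- r.sense(): the state, without advancing time (a new reading comes with each control period).
- eyes.capture(name): name is "scene" or "top" or "wrist"; returns the picture (400x640x3 uint8, red, green, blue); there is no depth.
- eyes.get_calibration(name): a dict with "K" (3x3 intrinsics, pixels), "R" (3x3) and "t" (3): a world point X has camera coordinates R X + t; the wrist camera has in their place "hand_eye" (4x4, takes a point from camera to tool coordinates, whose origin is the TCP and whose axes are the flange's). Camera axes: x right, y down, z forward; pixel columns grow to the right and rows downward; lengths in m; the calibration is good to about 2 mm. A picture is of the moment at which its call begins: read the wrist's pose just before it. get_calibration takes no time and is no camera call.
- order.job_done(): hands the job in; it is judged then, once.
The state is a dict: "t": time; "joints": joint angles; "qd": joint speeds; "effort": joint torques, N m; "ee_pos": TCP position; "ee_rot": TCP orientation; "wrist_force": force on the tool from outside, world axes, zero at the start; "moment": the same for the moment, N m; "finger_gap": opening from 0.0 (shut) to 1.0 (fully open); "grip_force": force on a finger pad.
Only numpy, scipy, OpenCV 4.12 (cv2) and the standard library are available. Lean on these libraries where they do the work, as an engineer would, in place of code of your own. Each camera call takes 0.05 s, during which the arm holds its last target. There are 200 camera calls.

## Working session

There is one attempt and no reset: what is moved stays moved. The work goes in short steps, Python scripts to look and compute and a shell command to move; the robot and the scene stay as the last step left them, time stands still between calls to the robot, and variables do not carry over. Pictures are saved under pics/ and viewed, at most 14 in all, crops included, and the job is handed in when it is done.

```bash
mkdir -p pics; cat > h.py <<'E'
import numpy as np, cv2
from cell import r, eyes, order
def snap(cam,name,crop=None,scale=1):
    s=r.sense(); im=eyes.capture(cam)
    cv2.imwrite(f'pics/{name}_raw.png',im[:,:,::-1])
    np.save(f'pics/{name}_pose.npy',np.array(s['ee_pos']+s['ee_rot'] if isinstance(s['ee_pos'],list) else np.r_[s['ee_pos'],s['ee_rot']]))
    if crop: im=im[crop[1]:crop[3],crop[0]:crop[2]]
    if scale!=1: im=cv2.resize(im,None,fx=scale,fy=scale,interpolation=cv2.INTER_CUBIC)
    cv2.imwrite(f'pics/{name}.png',im[:,:,::-1])
def pix(cam,uv,z,name=None):
    from scipy.spatial.transform import Rotation as Ro
    c=eyes.get_calibration(cam);K=np.array(c['K'])
    if cam=='wrist':
        p=np.load(f'pics/{name}_pose.npy');T=np.eye(4);T[:3,:3]=Ro.from_euler('xyz',p[3:],degrees=True).as_matrix();T[:3,3]=p[:3]
        M=T@np.array(c['hand_eye']);Rc=M[:3,:3];o=M[:3,3]
    else:
        Rc=np.array(c['R']).T;o=-Rc@np.array(c['t'])
    d=Rc@np.linalg.inv(K)@np.array([uv[0],uv[1],1.])
    return o+d*(z-o[2])/d[2]
E
python3 - <<'E'
from h import *
print(r.sense())
snap('top','top1'); snap('scene','scene1')
for c in ('top','scene'):print(eyes.get_calibration(c))
print(eyes.get_calibration('wrist'))
E
```

```text
{'t': 0.0, 'joints': array([-8.15895324e+01,  1.96349054e+01,  8.73791051e+01,  1.90414832e-03,
        7.30713133e+01, -8.36541852e+00]), 'qd': array([ 0.02122909,  0.10200538,  0.0153336 ,  0.08303842,  0.02116785,
       -0.02882233]), 'effort': array([ 3.53201517e-05, -4.33671606e+01, -2.46011835e+01, -3.21867838e-04,
        7.76065048e-03,  2.17215404e-05]), 'ee_pos': array([ 0.15153278, -0.50250781,  0.40402819]), 'ee_rot': array([-1.79915849e+02, -1.42148394e-02,  1.67753199e+01]), 'wrist_force': array([-0.63738825,  0.2631442 , -0.43024494]), 'moment': array([-0.01885309,  0.01900773,  0.00929963]), 'grip_force': 0.0, 'finger_gap': 1.000254666210415}
{'K': array([[400.01304407,   0.        , 327.40198276],
       [  0.        , 400.01304407, 211.24475935],
       [  0.        ,   0.        ,   1.        ]]), 'R': array([[ 0.01109491, -0.99959011,  0.02639173],
       [-0.99381503, -0.01393957, -0.1101698 ],
       [ 0.11049253, -0.02500618, -0.99356232]]), 't': array([0.09975641, 0.4577798 , 0.87795902])}
{'K': array([[377.92224628,   0.        , 319.55834341],
       [  0.        , 377.92224628, 198.44649796],
       [  0.        ,   0.        ,   1.        ]]), 'R': array([[-0.68050789,  0.7327231 ,  0.00508612],
       [ 0.49945436,  0.46891887, -0.72846443],
       [-0.53614769, -0.49318551, -0.68506474]]), 't': array([ 0.23786921, -0.25022826,  1.25879048])}
{'K': array([[346.02760252,   0.        , 315.01830589],
       [  0.        , 346.02760252, 197.91937494],
       [  0.        ,   0.        ,   1.        ]]), 'hand_eye': array([[ 1.66187496e-04, -9.46756167e-01, -3.21951445e-01,
         8.31918936e-02],
       [ 9.99999706e-01, -8.37821952e-05,  7.62564544e-04,
        -4.65070028e-04],
       [-7.48936483e-04, -3.21951477e-01,  9.46755874e-01,
         3.21020320e-02],
       [ 0.00000000e+00,  0.00000000e+00,  0.00000000e+00,
         1.00000000e+00]])}
```

View pics/top1.png

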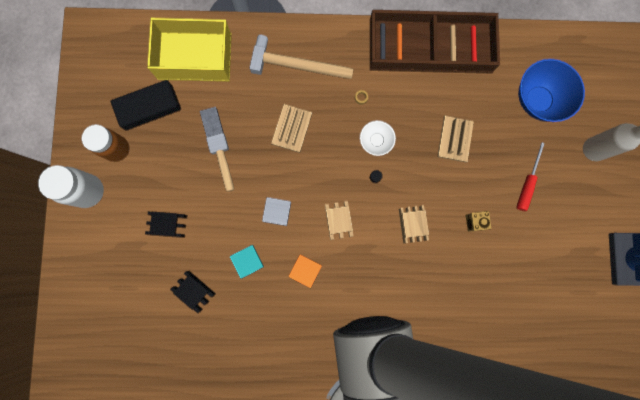

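View pics/scene1.png

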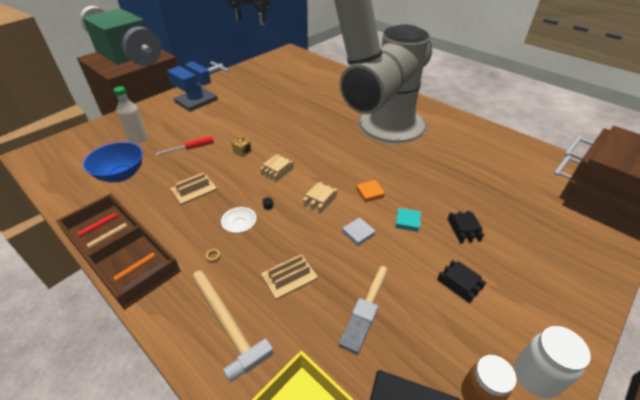

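The top view shows the thin base (3 fins) near (292,128), the thick base (2 fins) near (457,138) and the dish at (377,138). The two racks are near (340,219) and (415,224), the steel block at (276,211) and the brass cube at (480,221). I'll enlarge that area.

```bash
python3 - <<'E'
import cv2
im=cv2.imread('pics/top1_raw.png')
a=im[90:250,255:505]
cv2.imwrite('pics/crop1.png',cv2.resize(a,None,fx=3.2,fy=3.2,interpolation=cv2.INTER_CUBIC))
E
```

```text
(no output)
```

View pics/crop1.png

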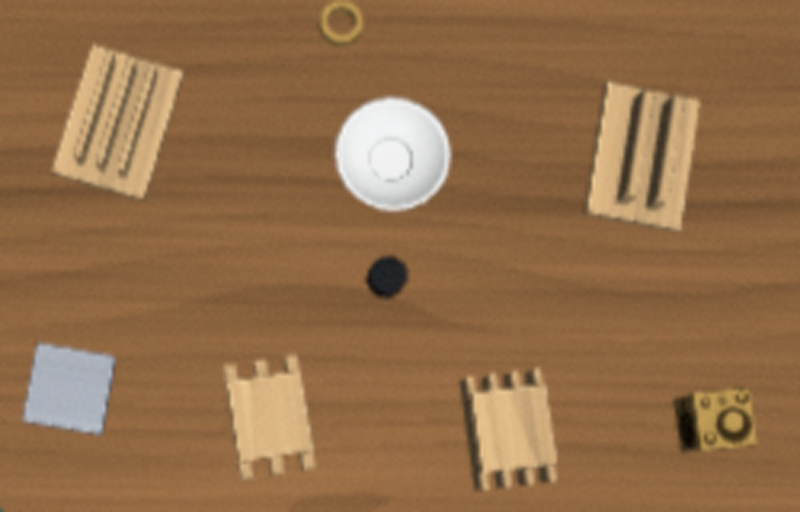

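The crop shows the thick rack (3 fins) near crop pixel (270,417) and the thin rack (4 fins) near (510,430). I'll compute poses from the corners.

```bash
python3 - <<'E'
from h import *
O={'thin_base':(.010,[(95,45),(183,70),(145,198),(53,172)]),'thick_base':(.010,[(609,82),(699,98),(681,230),(587,212)]),
'bench':(.018,[(38,344),(115,355),(101,434),(24,421)]),'thick_rack':(.036,[(231,366),(292,358),(308,466),(248,476)]),
'thin_rack':(.036,[(470,380),(537,371),(550,478),(483,487)]),'doming':(.04,[(694,393),(750,388),(756,444),(700,450)]),
'dish':(.02,[(335,155),(393,97),(451,155),(393,212)])}
for n,(z,c) in O.items():
    p=np.array([pix('top',(255+u/3.2,90+v/3.2),z)[:2] for u,v in c])
    a=p[0]+p[1]-p[2]-p[3]; b=p[0]+p[3]-p[1]-p[2]  # a: image-up direction ; b: left
    print(n,p.mean(0).round(4),'ang x(up)',np.degrees(np.arctan2(a[1],a[0])).round(1),'y(left)',np.degrees(np.arctan2(b[1],b[0])).round(1),'len',np.linalg.norm(a)/2,np.linalg.norm(b)/2)
E
```

```text
thin_base [0.6533 0.1896] ang x(up) -15.7 y(left) 74.8 len 0.1002701050763581 0.0683996715342086
thick_base [ 0.6349 -0.1968] ang x(up) -9.9 y(left) 80.4 len 0.10094491477148891 0.06904278837904157
bench [0.4553 0.22  ] ang x(up) -8.7 y(left) 81.9 len 0.05624162371453144 0.0550282544116233
thick_rack [0.4358 0.0792] ang x(up) 9.0 y(left) 99.2 len 0.07672047048307205 0.042536268956246154
thin_rack [ 0.4293 -0.0885] ang x(up) 6.2 y(left) 98.4 len 0.07508259936516508 0.047549293957754486
doming [ 0.438  -0.2384] ang x(up) 4.3 y(left) 96.3 len 0.03960848082844124 0.03982572381447651
dish [ 0.6288 -0.0097] ang x(up) 45.0 y(left) 135.9 len 0.059451108052373726 0.06076302971469502
```

```bash
cat >> h.py <<'E'
def need(x,y,z,yaw):
    "turn (about tool axes, deg) to do first, then total shift in the turned tool frame"
    from scipy.spatial.transform import Rotation as Ro
    s=r.sense(); R0=Ro.from_euler('xyz',s['ee_rot'],degrees=True); R1=Ro.from_euler('xyz',[180,0,yaw],degrees=True)
    rv=(R0.inv()*R1).as_rotvec(degrees=True); d=R1.inv().apply(np.array([x,y,z])-s['ee_pos'])
    n=int(np.ceil(np.linalg.norm(d)/.0415))
    print('turn',rv.round(2),'rows',int(np.ceil(abs(rv).max()/7.1)),'shift',d.round(4),'rows',n,'each',(d/max(n,1)).round(4),'t',round(s['t'],2),'F',s['wrist_force'].round(1),'gap',round(s['finger_gap'],3),'pos',s['ee_pos'].round(4),'rot',s['ee_rot'].round(2))
E
python3 - <<'E'
from h import *
need(.635,-.197,.30,-10)
E
```

```text
turn [-8.000e-02  1.000e-02  2.677e+01] rows 4 shift [ 0.4231 -0.3848  0.1041] rows 15 each [ 0.0282 -0.0257  0.0069] t 0.1 F [ 0.4  0.7 -0.1] gap 1.002 pos [ 0.1515 -0.5025  0.4041] rot [-1.7992e+02 -1.0000e-02  1.6770e+01]
```

```bash
python3 -m inch '[[[0,0,6.7],[0,0,0],0.085],[[0,0,6.7],[0,0,0],0.085],[[0,0,6.7],[0,0,0],0.085],[[0,0,6.7],[0,0,0],0.085]]'
python3 -m inch '[[[0,0,0],[0.0282,-0.0257,0.0069],0.085],[[0,0,0],[0.0282,-0.0257,0.0069],0.085],[[0,0,0],[0.0282,-0.0257,0.0069],0.085],[[0,0,0],[0.0282,-0.0257,0.0069],0.085],[[0,0,0],[0.0282,-0.0257,0.0069],0.085]]'
python3 -m inch '[[[0,0,0],[0.0282,-0.0257,0.0069],0.085],[[0,0,0],[0.0282,-0.0257,0.0069],0.085],[[0,0,0],[0.0282,-0.0257,0.0069],0.085],[[0,0,0],[0.0282,-0.0257,0.0069],0.085],[[0,0,0],[0.0282,-0.0257,0.0069],0.085]]'
python3 -m inch '[[[0,0,0],[0.0282,-0.0257,0.0069],0.085],[[0,0,0],[0.0282,-0.0257,0.0069],0.085],[[0,0,0],[0.0282,-0.0257,0.0069],0.085],[[0,0,0],[0.0282,-0.0257,0.0069],0.085],[[0,0,0],[0.0282,-0.0257,0.0069],0.085]]'
python3 -m inch '[[[0,0,0],[0,0,0],0.085],[[0,0,0],[0,0,0],0.085]]'
python3 - <<'E'
from h import *
need(.635,-.197,.30,-10)
need(.653,.190,.30,-15.5)
snap('wrist','w_thickbase')
E
```

```text
t: 0.43
ee_pos: [0.1515, -0.5026, 0.4043]
ee_rot: [-179.9, 0.0, -10.4]
wrist_force: [-0.2, -0.4, 0.2]
finger_gap: 0.996
grip_force: 0.0
t: 0.85
ee_pos: [0.3139, -0.3994, 0.3696]
ee_rot: [-180.0, 0.0, -10.1]
wrist_force: [-0.2, -0.7, 0.3]
finger_gap: 0.994
grip_force: 0.0
t: 1.27
ee_pos: [0.4753, -0.2973, 0.335]
ee_rot: [-180.0, 0.0, -10.0]
wrist_force: [0.8, -0.2, -0.0]
finger_gap: 0.993
grip_force: 0.0
t: 1.68
ee_pos: [0.6365, -0.1952, 0.3003]
ee_rot: [-180.0, 0.1, -10.0]
wrist_force: [-0.2, -0.1, -1.1]
finger_gap: 0.99
grip_force: 0.0
t: 1.85
ee_pos: [0.6362, -0.1949, 0.2993]
ee_rot: [-180.0, 0.1, -9.8]
wrist_force: [-0.7, -0.5, 0.6]
finger_gap: 0.995
grip_force: 0.0
turn [-0.03  0.15  0.16] rows 1 shift [-0.0008  0.0023 -0.0007] rows 1 each [-0.0008  0.0023 -0.0007] t 1.85 F [-0.7 -0.5  0.6] gap 0.995 pos [ 0.6362 -0.1949  0.2993] rot [-1.7997e+02  1.5000e-01 -9.8400e+00]
turn [-0.02  0.15  5.66] rows 1 shift [-0.0867 -0.3754 -0.0007] rows 10 each [-0.0087 -0.0375 -0.0001] t 1.85 F [-0.7 -0.5  0.6] gap 0.995 pos [ 0.6362 -0.1949  0.2993] rot [-1.7997e+02  1.5000e-01 -9.8400e+00]
```

View pics/w_thickbase.png

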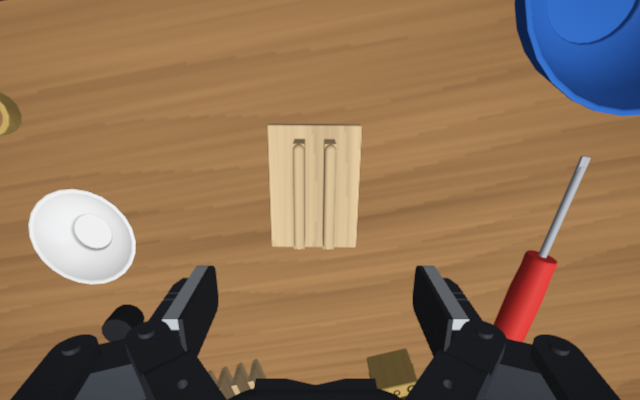

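The wrist view is centred on the thick base: foot corners at (268,124), (361,126), (356,247) and (273,247), fins at columns 299 and 330. Next is the thin base.

```bash
python3 -m inch '[[[0,0,5.6],[0,0,0],0.085],[[0,0,0],[-0.0087,-0.0375,0],0.085],[[0,0,0],[-0.0087,-0.0375,0],0.085],[[0,0,0],[-0.0087,-0.0375,0],0.085],[[0,0,0],[-0.0087,-0.0375,0],0.085]]'
python3 -m inch '[[[0,0,0],[-0.0087,-0.0375,0],0.085],[[0,0,0],[-0.0087,-0.0375,0],0.085],[[0,0,0],[-0.0087,-0.0375,0],0.085],[[0,0,0],[-0.0087,-0.0375,0],0.085],[[0,0,0],[-0.0087,-0.0375,0],0.085]]' >/dev/null
python3 -m inch '[[[0,0,0],[-0.0087,-0.0375,0],0.085],[[0,0,0],[0,0,0],0.085],[[0,0,0],[0,0,0],0.085],[[0,0,0],[0,0,0],0.085]]'
python3 - <<'E'
from h import *
snap('wrist','w_thinbase')
print(r.sense()['ee_pos'],r.sense()['ee_rot'])
need(.436,.079,.30,9)
E
```

```text
t: 2.32
ee_pos: [0.6411, -0.0432, 0.3018]
ee_rot: [180.0, -0.0, -15.8]
wrist_force: [0.8, -0.2, -0.4]
finger_gap: 0.995
grip_force: 0.0
t: 3.07
ee_pos: [0.6522, 0.1865, 0.3014]
ee_rot: [180.0, -0.0, -15.7]
wrist_force: [-0.2, -0.5, -0.8]
finger_gap: 0.995
grip_force: 0.0
[0.65242815 0.18590336 0.30144749] [ 1.79959610e+02 -6.65313812e-03 -1.57354571e+01]
turn [  0.04   0.   -24.74] rows 4 shift [-0.2305  0.0717  0.0014] rows 6 each [-0.0384  0.012   0.0002] t 3.12 F [-0.8  0.8 -0.5] gap 0.994 pos [0.6524 0.1859 0.3014] rot [ 1.7996e+02 -1.0000e-02 -1.5740e+01]
```

View pics/w_thinbase.png

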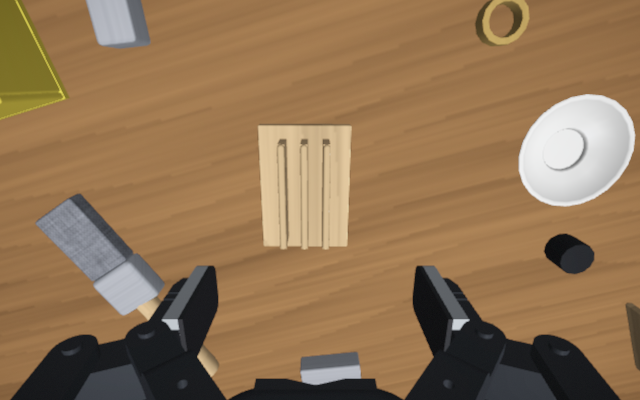

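The thin base has corners at (259,125), (351,126), (348,247) and (264,247), with its middle fin near column 304. Next is the thick rack.

```bash
python3 -m inch '[[[0,0,-6.2],[0,0,0],0.085],[[0,0,-6.2],[0,0,0],0.085],[[0,0,-6.2],[0,0,0],0.085],[[0,0,-6.1],[0,0,0],0.085]]' >/dev/null
python3 -m inch '[[[0,0,0],[-0.0384,0.012,0],0.085],[[0,0,0],[-0.0384,0.012,0],0.085],[[0,0,0],[-0.0384,0.012,0],0.085],[[0,0,0],[-0.0384,0.012,0],0.085],[[0,0,0],[-0.0384,0.012,0],0.085]]' >/dev/null
python3 -m inch '[[[0,0,0],[-0.0384,0.012,0],0.085],[[0,0,0],[0,0,0],0.085],[[0,0,0],[0,0,0],0.085],[[0,0,0],[0,0,0],0.085]]'
python3 - <<'E'
from h import *
snap('wrist','w_thickrack')
def fit(cam,cs,z,n):
    p=np.array([pix(cam,c,z,n)[:2] for c in cs]); a=p[0]+p[1]-p[2]-p[3]
    print(n,p.mean(0).round(4),np.degrees(np.arctan2(a[1],a[0])).round(2),np.linalg.norm(a)/2,np.linalg.norm(p[0]+p[3]-p[1]-p[2])/2,np.load(f'pics/{n}_pose.npy').round(4))
fit('wrist',[(268,124.5),(361,125.5),(356,247),(273,247)],.010,'w_thickbase')
fit('wrist',[(299,147),(330,147),(329,248),(299,248)],.035,'w_thickbase')
fit('wrist',[(259,125.5),(351,126.5),(348,247),(264,247)],.010,'w_thinbase')
fit('wrist',[(282,147),(326,147),(326,248),(283.5,248)],.035,'w_thinbase')
E
```

```text
t: 4.2
ee_pos: [0.4369, 0.0792, 0.3021]
ee_rot: [180.0, -0.2, 8.9]
wrist_force: [0.2, 0.1, 0.1]
finger_gap: 0.991
grip_force: 0.0
w_thickbase [ 0.6381 -0.1944] -9.87 0.09925110526842391 0.0682899021806176 [ 6.362000e-01 -1.949000e-01  2.993000e-01 -1.799728e+02  1.472000e-01
 -9.839400e+00]
w_thickbase [ 0.6383 -0.1943] -10.14 0.07579209798159554 0.021641665916313446 [ 6.362000e-01 -1.949000e-01  2.993000e-01 -1.799728e+02  1.472000e-01
 -9.839400e+00]
w_thinbase [0.6557 0.1933] -15.73 0.09927104249277546 0.06893590452274256 [ 6.522000e-01  1.865000e-01  3.014000e-01  1.799521e+02 -8.900000e-03
 -1.567330e+01]
w_thinbase [0.6562 0.1934] -15.83 0.07642460826984442 0.03097114388128997 [ 6.522000e-01  1.865000e-01  3.014000e-01  1.799521e+02 -8.900000e-03
 -1.567330e+01]
```

View pics/w_thickrack.png

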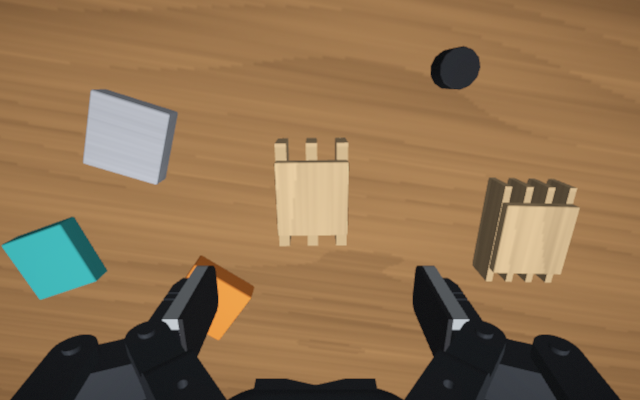

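The thick rack is centred at about (312,199), with plate corners at (276,161), (349,161), (346,237) and (279,237).

```bash
cat >> h.py <<'E'
def fit(cs,z,n,cam='wrist'):
    p=np.array([pix(cam,c,z,n)[:2] for c in cs]); a=p[0]+p[1]-p[2]-p[3]
    print(n,p.mean(0).round(4),np.degrees(np.arctan2(a[1],a[0])).round(2),(np.linalg.norm(a)/2).round(4),(np.linalg.norm(p[0]+p[3]-p[1]-p[2])/2).round(4))
    return p.mean(0)
E
python3 - <<'E'
from h import *
a=fit([(276,161),(349,161),(346,237),(279,237)],.036,'w_thickrack')
a=fit([(275,140),(349,139),(347,245),(279,245)],.036,'w_thickrack')
need(a[0],a[1],.172,9.2)
E
```

```text
w_thickrack [0.439  0.0815] 8.8 0.0575 0.05
w_thickrack [0.4431 0.0822] 9.32 0.0788 0.0505
turn [ 0.03 -0.16 -0.23] rows 1 shift [ 0.006  -0.0016  0.1299] rows 4 each [ 0.0015 -0.0004  0.0325] t 4.25 F [ 0.3 -0.2 -0.8] gap 1.001 pos [0.4374 0.0796 0.3019] rot [ 1.7997e+02 -1.6000e-01  8.9700e+00]
```

```bash
python3 -m inch '[[[0,-0.15,-0.2],[0.003,-0.0018,0.03],0.085],[[0,0,0],[0,0,0.035],0.085],[[0,0,0],[0,0,0.03],0.085],[[0,0,0],[0,0,0.018],0.085],[[0,0,0],[0,0,0.011],0.085]]'
python3 -m inch '[[[0,0,0],[0,0,0.006],0.085],[[0,0,0],[0,0,0],0.045],[[0,0,0],[0,0,0],0.045],[[0,0,0],[0,0,0],0.045],[[0,0,0],[0,0,0],0.045]]' 50
python3 -m inch '[[[0,0,0],[0,0,0],0.045],[[0,0,0],[0,0,0],0.045],[[0,0,0],[0,0,0],0.045],[[0,0,0],[0,0,0],0.045]]' 50
python3 - <<'E'
from h import *
snap('wrist','w_g1')
need(.638,-.1944,.30,-10)
E
```

```text
t: 4.67
ee_pos: [0.4393, 0.0827, 0.1747]
ee_rot: [-180.0, 0.3, 9.3]
wrist_force: [-0.4, 0.9, 0.9]
finger_gap: 0.998
grip_force: 0.0
t: 5.08
ee_pos: [0.4392, 0.0827, 0.1721]
ee_rot: [180.0, 0.0, 9.3]
wrist_force: [0.5, 0.3, -1.2]
finger_gap: 0.603
grip_force: 52.1
t: 5.42
ee_pos: [0.4392, 0.0827, 0.172]
ee_rot: [180.0, 0.0, 9.3]
wrist_force: [1.2, -0.2, 6.6]
finger_gap: 0.604
grip_force: 52.5
turn [ 0.03  0.02 19.27] rows 3 shift [ 0.2439  0.2383 -0.128 ] rows 9 each [ 0.0271  0.0265 -0.0142] t 5.47 F [-0.4  0.9  7. ] gap 0.606 pos [0.4391 0.0827 0.172 ] rot [1.7998e+02 2.0000e-02 9.2700e+00]
```

View pics/w_g1.png

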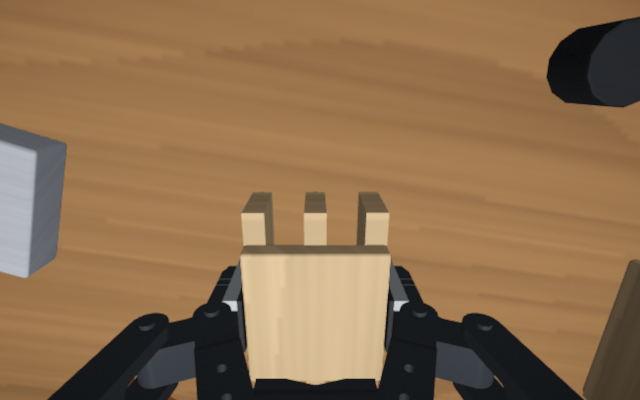

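The rack is gripped squarely, its front plate edge at row 248 and centred on column 315. I'll work out where it sits along the tool's x axis.

```bash
python3 - <<'E'
from h import *
from scipy.spatial.transform import Rotation as Ro
p=np.load('pics/w_g1_pose.npy');R=Ro.from_euler('xyz',p[3:],degrees=True)
for uv in [(242,248),(389,248),(256,212),(316,212),(374,212)]:
    print(uv,R.inv().apply(pix('wrist',uv,.036,'w_g1')-p[:3]).round(4))
E
```

```text
(242, 248) [ 0.0302 -0.0247  0.136 ]
(389, 248) [0.0302 0.0243 0.136 ]
(256, 212) [ 0.043  -0.0193  0.136 ]
(316, 212) [ 4.30e-02 -1.00e-04  1.36e-01]
(374, 212) [0.043  0.0186 0.136 ]
```

```bash
python3 -m inch '[[[0,0,0],[0,0,-0.02],0.045],[[0,0,6.4],[0,0,-0.03],0.045],[[0,0,6.4],[0,0,-0.03],0.045],[[0,0,6.4],[0,0,0],0.045]]'
python3 - <<'E'
from h import *
need(.635,-.1939,.235,-9.9)
E
```

```text
t: 5.8
ee_pos: [0.4402, 0.0828, 0.2557]
ee_rot: [-180.0, -0.3, -10.2]
wrist_force: [1.2, -0.7, -0.8]
finger_gap: 0.599
grip_force: 52.7
turn [-0.03 -0.32 -0.33] rows 1 shift [0.2395 0.2391 0.0207] rows 9 each [0.0266 0.0266 0.0023] t 5.8 F [ 1.2 -0.7 -0.8] gap 0.599 pos [0.4402 0.0828 0.2557] rot [-179.97   -0.32  -10.23]
```

```bash
python3 -m inch '[[[0,0,0],[0.0266,0.0266,0],0.045],[[0,0,0],[0.0266,0.0266,0],0.045],[[0,0,0],[0.0266,0.0266,0],0.045],[[0,0,0],[0.0266,0.0266,0],0.045],[[0,0,0],[0.0266,0.0266,0],0.045]]'
python3 -m inch '[[[0,0,0],[0.0266,0.0266,0.005],0.045],[[0,0,0],[0.0266,0.0266,0.005],0.045],[[0,0,0],[0.0266,0.0266,0.005],0.045],[[0,0,0],[0.0266,0.0266,0.006],0.045],[[0,0,0],[0,0,0],0.045]]'
python3 -m inch '[[[0,0,0],[0,0,0],0.045],[[0,0,0],[0,0,0],0.045]]' >/dev/null
python3 - <<'E'
from h import *
need(.635,-.1939,.222,-9.9)
snap('wrist','w_p1')
E
```

```text
t: 6.22
ee_pos: [0.5475, -0.0728, 0.251]
ee_rot: [179.9, 0.2, -9.9]
wrist_force: [0.4, 0.7, -1.9]
finger_gap: 0.603
grip_force: 52.7
t: 6.63
ee_pos: [0.6352, -0.2, 0.2278]
ee_rot: [179.8, 0.0, -10.2]
wrist_force: [-3.0, 0.5, -0.4]
finger_gap: 0.602
grip_force: 52.7
turn [ 0.01  0.26 -0.05] rows 1 shift [ 0.0021 -0.0007  0.007 ] rows 1 each [ 0.0021 -0.0007  0.007 ] t 6.8 F [ 0.4  0.5 -0.9] gap 0.6 pos [ 0.6329 -0.1942  0.229 ] rot [179.99   0.26  -9.95]
```

View pics/w_p1.png

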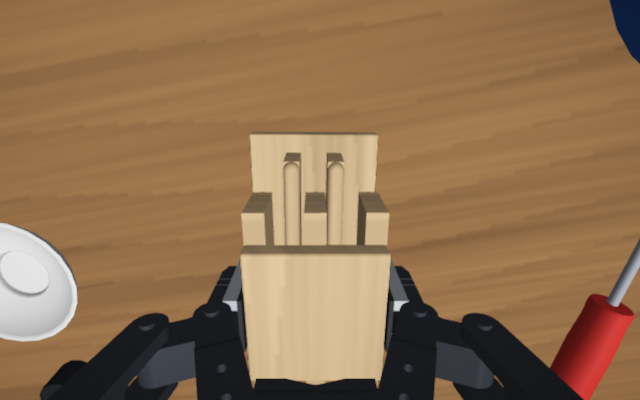

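The base fins sit at columns 292 and 335 (centre 313.5), against 315.5 for the rack. That is about 0.7 mm off, so I'll correct it and descend.

```bash
python3 -m inch '[[[0,0.2,0],[0.002,-0.0008,0.006],0.045],[[0,0,0],[0,0,0.006],0.045],[[0,0,0],[0,0,0.006],0.045],[[0,0,0],[0,0,0],0.045]]'
python3 -m inch '[[[0,0,0],[0,0,0.006],0.045],[[0,0,0],[0,0,0.006],0.045],[[0,0,0],[0,0,0.006],0.045],[[0,0,0],[0,0,0],0.045]]'
python3 - <<'E'
from h import *
need(.635,-.1939,.182,-9.9)
E
```

```text
t: 7.18
ee_pos: [0.6349, -0.1931, 0.2101]
ee_rot: [180.0, 0.1, -9.9]
wrist_force: [-0.3, 1.0, -1.6]
finger_gap: 0.601
grip_force: 52.7
t: 7.52
ee_pos: [0.635, -0.1938, 0.192]
ee_rot: [180.0, 0.1, -9.9]
wrist_force: [-0.8, 0.4, -1.6]
finger_gap: 0.603
grip_force: 52.7
turn [ 0.02  0.09 -0.02] rows 1 shift [0.     0.0001 0.01  ] rows 1 each [0.     0.0001 0.01  ] t 7.52 F [-0.8  0.4 -1.6] gap 0.603 pos [ 0.635  -0.1938  0.192 ] rot [ 1.7998e+02  9.0000e-02 -9.9200e+00]
```

Entering freely with no contact force. I'll finish the descent.

```bash
python3 -m inch '[[[0,0,0],[0,0,0.005],0.045],[[0,0,0],[0,0,0.004],0.045],[[0,0,0],[0,0,0.001],0.045],[[0,0,0],[0,0,0],0.045]]'
python3 -m inch '[[[0,0,0],[0,0,0],0.064],[[0,0,0],[0,0,0],0.064],[[0,0,0],[0,0,0],0.064]]'
python3 -m inch '[[[0,0,0],[0,0,-0.02],0.064],[[0,0,0],[0,0,-0.03],0.064],[[0,0,0],[0,0,-0.035],0.085],[[0,0,0],[0,0,-0.035],0.085],[[0,0,0],[0,0,0],0.085]]'
python3 -m inch '[[[0,0,0],[0,0,0],0.085],[[0,0,0],[0,0,0],0.085]]'>/dev/null
python3 - <<'E'
from h import *
snap('wrist','w_p1b')
need(.429,-.0885,.30,7)
E
```

```text
t: 7.85
ee_pos: [0.6354, -0.194, 0.1833]
ee_rot: [180.0, -0.0, -9.9]
wrist_force: [0.2, 0.9, -1.2]
finger_gap: 0.603
grip_force: 52.7
t: 8.1
ee_pos: [0.6357, -0.1941, 0.1843]
ee_rot: [179.9, -0.1, -9.9]
wrist_force: [-0.8, 0.1, -0.3]
finger_gap: 0.752
grip_force: 0.0
t: 8.52
ee_pos: [0.6368, -0.1944, 0.3126]
ee_rot: [179.8, -0.9, -9.9]
wrist_force: [1.1, -0.9, 1.5]
finger_gap: 0.994
grip_force: 0.0
turn [  0.02   0.05 -16.92] rows 3 shift [-0.1917 -0.1295  0.0028] rows 6 each [-0.0319 -0.0216  0.0005] t 8.73 F [ 0.3 -1.1 -0.8] gap 0.993 pos [ 0.635  -0.1937  0.3028] rot [ 1.7997e+02  5.0000e-02 -9.9200e+00]
```

View pics/w_p1b.png

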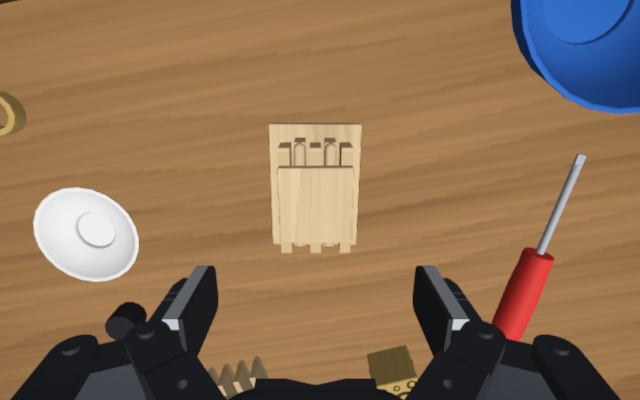

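The rack is nested, with its plate at (278,167), (354,167), (351,244) and (281,244). I'll check its offset while moving to the thin rack.

```bash
python3 -m inch '[[[0,0,-5.6],[0,0,0],0.085],[[0,0,-5.6],[0,0,0],0.085],[[0,0,-5.6],[0,0,0],0.085],[[0,0,0],[-0.0319,-0.0216,0],0.085],[[0,0,0],[-0.0319,-0.0216,0],0.085]]' >/dev/null
python3 -m inch '[[[0,0,0],[-0.0319,-0.0216,0],0.085],[[0,0,0],[-0.0319,-0.0216,0],0.085],[[0,0,0],[-0.0319,-0.0216,0],0.085],[[0,0,0],[-0.0319,-0.0216,0],0.085],[[0,0,0],[0,0,0],0.085]]'
python3 -m inch '[[[0,0,0],[0,0,0],0.085],[[0,0,0],[0,0,0],0.085]]' >/dev/null
python3 - <<'E'
from h import *
fit([(278,167),(354,167),(351,244),(281,244)],.046,'w_p1b')
fit([(269,124.5),(361,124.5),(356,247),(273,247)],.010,'w_p1b')
snap('wrist','w_thinrack')
E
```

```text
t: 9.57
ee_pos: [0.4229, -0.0845, 0.3008]
ee_rot: [-179.7, 0.6, 6.9]
wrist_force: [0.1, 0.4, -0.4]
finger_gap: 0.995
grip_force: 0.0
w_p1b [ 0.6351 -0.1944] -9.86 0.0569 0.0507
w_p1b [ 0.6368 -0.1938] -10.15 0.1012 0.0691
```

View pics/w_thinrack.png

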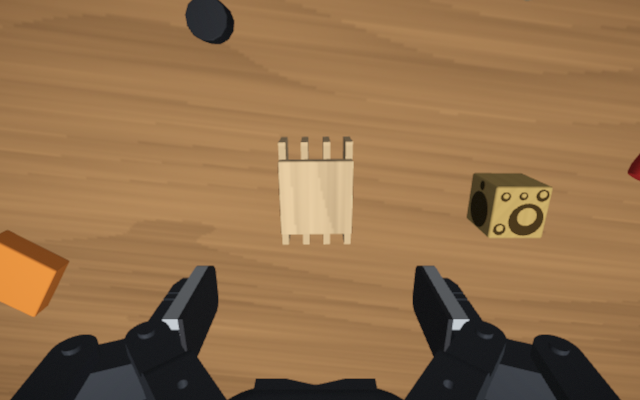

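The thick rack sits within 2 mm of the base centre. The thin rack's plate is at (279,160), (354,160), (351,236) and (281,236), and the brass block's top is near (519,212).

```bash
python3 - <<'E'
from h import *
a=fit([(279,160),(354,160),(352.5,236),(280.5,236)],.036,'w_thinrack')
fit([(283,140),(348,140),(348,244),(285.5,244)],.028,'w_thinrack')
fit([(496,186),(551,187),(543,237.5),(488,237)],.04,'w_thinrack')
need(a[0]-.001,a[1],.174,7.3)
E
```

```text
w_thinrack [ 0.4327 -0.0891] 6.97 0.0577 0.0528
w_thinrack [ 0.4336 -0.0888] 7.6 0.0808 0.0471
w_thinrack [ 0.4415 -0.2345] 9.32 0.039 0.0396
turn [ 0.09 -0.07 -0.43] rows 1 shift [0.0008 0.0007 0.1293] rows 4 each [0.0002 0.0002 0.0323] t 9.78 F [ 0.1 -0.  -0.3] gap 0.996 pos [ 0.4308 -0.0886  0.3033] rot [ 1.7991e+02 -7.0000e-02  6.8700e+00]
```

```bash
python3 -m inch '[[[0,0,-0.4],[0.002,0.0007,0.03],0.085],[[0,0,0],[0,0,0.035],0.085],[[0,0,0],[0,0,0.03],0.085],[[0,0,0],[0,0,0.018],0.085],[[0,0,0],[0,0,0.011],0.085]]'
python3 -m inch '[[[0,0,0],[0,0,0.005],0.085],[[0,0,0],[0,0,0],0.085],[[0,0,0],[0,0,0],0.046],[[0,0,0],[0,0,0],0.046],[[0,0,0],[0,0,0],0.046]]' 50
python3 -m inch '[[[0,0,0],[0,0,0],0.046],[[0,0,0],[0,0,0],0.046],[[0,0,0],[0,0,0],0.046],[[0,0,0],[0,0,0],0.046]]' 50
python3 - <<'E'
from h import *
snap('wrist','w_g2')
s=r.sense();print(s['ee_pos'],s['ee_rot'])
E
```

```text
t: 10.2
ee_pos: [0.4324, -0.0891, 0.1766]
ee_rot: [-180.0, 0.1, 7.3]
wrist_force: [-0.0, -0.3, -0.2]
finger_gap: 0.995
grip_force: 0.0
t: 10.62
ee_pos: [0.4325, -0.0889, 0.1754]
ee_rot: [179.9, -0.1, 7.3]
wrist_force: [-5.4, -1.7, 11.7]
finger_gap: 0.618
grip_force: 50.9
t: 10.95
ee_pos: [0.4325, -0.0889, 0.1755]
ee_rot: [179.9, -0.2, 7.3]
wrist_force: [0.2, -0.3, 6.9]
finger_gap: 0.616
grip_force: 52.7
[ 0.43248629 -0.08891615  0.17547232] [ 1.79858595e+02 -1.62683838e-01  7.28276111e+00]
```

View pics/w_g2.png

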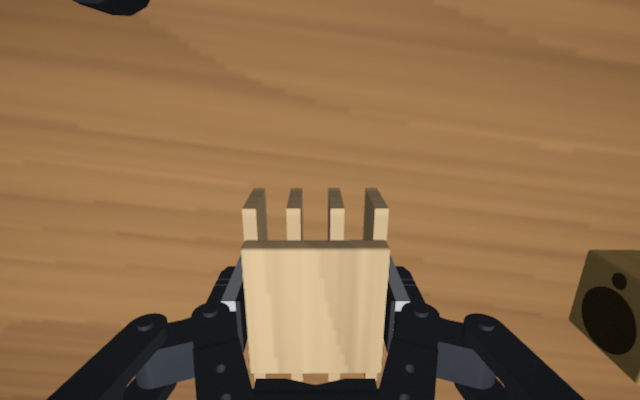

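```bash
python3 - <<'E'
from h import *
from scipy.spatial.transform import Rotation as Ro
p=np.load('pics/w_g2_pose.npy');R=Ro.from_euler('xyz',p[3:],degrees=True)
for uv in [(242,243),(389,243)]:
    print(uv,R.inv().apply(pix('wrist',uv,.036,'w_g2')-p[:3]).round(4))
E
python3 -m inch '[[[0,0,0],[0,0,-0.02],0.046],[[0,0,6],[0,0,-0.03],0.046],[[0,0,6],[0,0,-0.03],0.046],[[0,0,6],[0,0,0],0.046],[[0,0,5],[0,0,0],0.046]]'
python3 - <<'E'
from h import *
c,s=np.cos(np.radians(-15.75)),np.sin(np.radians(-15.75))
need(.6558-.003*c,.1933-.003*s,.24,-15.75)
E
```

```text
(242, 243) [ 0.0303 -0.0254  0.1395]
(389, 243) [0.0302 0.025  0.1396]
t: 11.42
ee_pos: [0.4323, -0.0887, 0.2565]
ee_rot: [179.9, -0.3, -16.0]
wrist_force: [-1.1, -0.0, -2.1]
finger_gap: 0.614
grip_force: 53.1
turn [ 0.07 -0.32 -0.27] rows 1 shift [ 0.1355 -0.3321  0.0165] rows 9 each [ 0.0151 -0.0369  0.0018] t 11.42 F [-1.1 -0.  -2.1] gap 0.614 pos [ 0.4323 -0.0887  0.2565] rot [179.93  -0.32 -16.02]
```

```bash
python3 -m inch '[[[0,0,-0.2],[0.0151,-0.0369,0],0.046],[[0,0,0],[0.0151,-0.0369,0],0.046],[[0,0,0],[0.0151,-0.0369,0],0.046],[[0,0,0],[0.0151,-0.0369,0],0.046],[[0,0,0],[0.0151,-0.0369,0],0.046]]' >/dev/null
python3 -m inch '[[[0,0,0],[0.0151,-0.0369,0.005],0.046],[[0,0,0],[0.0151,-0.0369,0.005],0.046],[[0,0,0],[0.0151,-0.0369,0.005],0.046],[[0,0,0],[0.0151,-0.0369,0.006],0.046],[[0,0,0],[0,0,0],0.046]]'
python3 -m inch '[[[0,0,0],[0,0,0],0.046],[[0,0,0],[0,0,0],0.046],[[0,0,0],[0,0,0],0.046]]' >/dev/null
python3 - <<'E'
from h import *
need(.6558-.0029,.1933+.0008,.226,-15.75)
snap('wrist','w_p2')
E
```

```text
t: 12.25
ee_pos: [0.6538, 0.2004, 0.231]
ee_rot: [-179.9, -0.1, -15.3]
wrist_force: [-1.8, -1.1, -1.8]
finger_gap: 0.613
grip_force: 53.2
turn [ 0.08 -0.03  0.18] rows 1 shift [ 0.0014 -0.0005  0.0075] rows 1 each [ 0.0014 -0.0005  0.0075] t 12.5 F [-0.5 -0.4 -1.3] gap 0.611 pos [0.6514 0.194  0.2335] rot [ 1.7992e+02 -3.0000e-02 -1.5570e+01]
```

View pics/w_p2.png

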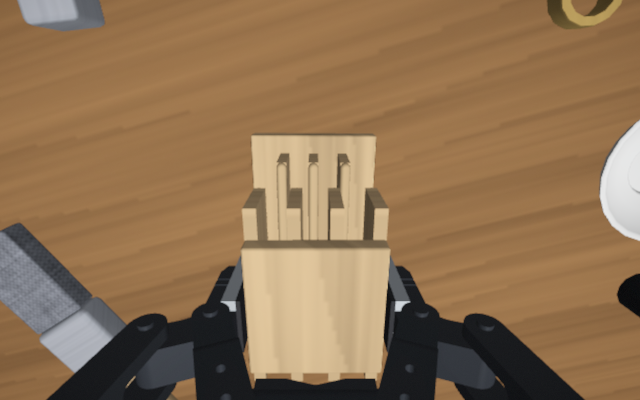

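The base's middle fin is at column 313.5, against 315.3 for the rack. I'll correct by -0.8 mm and descend.

```bash
python3 -m inch '[[[0,0,0.2],[0.0014,-0.0008,0.006],0.046],[[0,0,0],[0,0,0.006],0.046],[[0,0,0],[0,0,0.006],0.046],[[0,0,0],[0,0,0.005],0.046],[[0,0,0],[0,0,0],0.046]]'
python3 -m inch '[[[0,0,0],[0,0,0.006],0.046],[[0,0,0],[0,0,0.006],0.046],[[0,0,0],[0,0,0.003],0.046],[[0,0,0],[0,0,0],0.046]]'
python3 - <<'E'
from h import *
need(.6558-.0029,.1933+.0008,.1855,-15.75)
E
```

```text
t: 12.97
ee_pos: [0.653, 0.1949, 0.2086]
ee_rot: [179.9, 0.1, -15.7]
wrist_force: [-0.4, 0.1, -0.8]
finger_gap: 0.611
grip_force: 53.2
t: 13.3
ee_pos: [0.6532, 0.1952, 0.1941]
ee_rot: [179.9, 0.0, -15.7]
wrist_force: [-0.2, -0.2, -2.0]
finger_gap: 0.615
grip_force: 53.3
turn [0.1  0.03 0.03] rows 1 shift [0.     0.0011 0.0086] rows 1 each [0.     0.0011 0.0086] t 13.3 F [-0.2 -0.2 -2. ] gap 0.615 pos [0.6532 0.1952 0.1941] rot [ 1.799e+02  3.000e-02 -1.572e+01]
```

Entering freely. I'll finish the descent, release, retreat and move over the bench block.

```bash
python3 -m inch '[[[0,0,0],[0,0,0.004],0.046],[[0,0,0],[0,0,0.003],0.046],[[0,0,0],[0,0,0.001],0.046],[[0,0,0],[0,0,0],0.046]]'
python3 -m inch '[[[0,0,0],[0,0,0],0.064],[[0,0,0],[0,0,0],0.064],[[0,0,0],[0,0,0],0.064]]'
python3 -m inch '[[[0,0,0],[0,0,-0.02],0.064],[[0,0,0],[0,0,-0.03],0.064],[[0,0,0],[0,0,-0.035],0.085],[[0,0,0],[0,0,-0.03],0.085],[[0,0,0],[0,0,0],0.085]]'
python3 -m inch '[[[0,0,0],[0,0,0],0.085],[[0,0,0],[0,0,0],0.085]]'>/dev/null
python3 - <<'E'
from h import *
snap('wrist','w_p2b')
need(.4553,.22,.30,-9)
E
```

```text
t: 13.63
ee_pos: [0.6534, 0.1952, 0.187]
ee_rot: [179.9, -0.0, -15.7]
wrist_force: [0.2, 0.5, -0.5]
finger_gap: 0.616
grip_force: 53.3
t: 13.88
ee_pos: [0.6537, 0.1953, 0.1879]
ee_rot: [180.0, -0.1, -15.7]
wrist_force: [0.1, -0.6, -0.3]
finger_gap: 0.749
grip_force: 0.0
t: 14.3
ee_pos: [0.6548, 0.1957, 0.3107]
ee_rot: [-179.7, -0.8, -15.7]
wrist_force: [0.2, -0.2, 1.1]
finger_gap: 0.993
grip_force: 0.0
turn [ 0.1   0.05 -6.73] rows 1 shift [-0.1992  0.0065  0.0012] rows 5 each [-0.0398  0.0013  0.0002] t 14.52 F [-0.1  0.5 -1.2] gap 0.997 pos [0.6531 0.1953 0.3012] rot [ 1.799e+02  5.000e-02 -1.573e+01]
```

View pics/w_p2b.png

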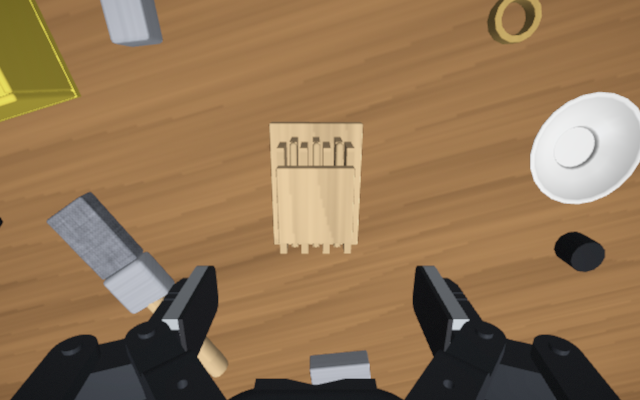

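The thin rack is nested and centred. For the steel block I'll use image code, since only one picture view is left.

```bash
python3 -m inch '[[[0,0,-6.7],[0,0,0],0.085],[[0,0,0],[-0.0398,0.0013,0],0.085],[[0,0,0],[-0.0398,0.0013,0],0.085],[[0,0,0],[-0.0398,0.0013,0],0.085],[[0,0,0],[-0.0398,0.0013,0],0.085]]' >/dev/null
python3 -m inch '[[[0,0,0],[-0.0398,0.0013,0],0.085],[[0,0,0],[0,0,0],0.085],[[0,0,0],[0,0,0],0.085],[[0,0,0],[0,0,0],0.085]]'
cat >> h.py <<'E'
def blob(name,f,z,ctr=(315,200)):
    im=cv2.imread(f'pics/{name}_raw.png'); hsv=cv2.cvtColor(im,cv2.COLOR_BGR2HSV)
    m=f(hsv.astype(int)).astype(np.uint8)*255; m=cv2.morphologyEx(m,cv2.MORPH_OPEN,np.ones((3,3))); m=cv2.morphologyEx(m,cv2.MORPH_CLOSE,np.ones((15,15)))
    cs=[c for c in cv2.findContours(m,cv2.RETR_EXTERNAL,cv2.CHAIN_APPROX_NONE)[0] if cv2.contourArea(c)>800]
    c=min(cs,key=lambda c:np.hypot(*(np.array(cv2.minAreaRect(c)[0])-ctr)))
    q=cv2.approxPolyDP(c,.04*cv2.arcLength(c,True),True)[:,0]
    w=np.array([pix('wrist',uv,z,name)[:2] for uv in c[:,0]]).astype(np.float32)*1000
    print('area',cv2.contourArea(c),'quad',q.tolist(),'world rect',cv2.minAreaRect(w)); return w
E
python3 - <<'E'
from h import *
snap('wrist','w_bench')
im=cv2.cvtColor(cv2.imread('pics/w_bench_raw.png'),cv2.COLOR_BGR2HSV)
print(im[160:260:12,315].tolist(), im[200,240:400:16].tolist())
blob('w_bench',lambda h:(h[...,1]<60)&(h[...,2]>150),.018)
E
```

```text
t: 15.27
ee_pos: [0.4564, 0.2203, 0.3019]
ee_rot: [179.9, -0.1, -9.0]
wrist_force: [-0.8, 0.1, -0.2]
finger_gap: 0.994
grip_force: 0.0
[[112, 14, 200], [112, 14, 198], [112, 14, 195], [112, 14, 202], [112, 14, 198], [112, 14, 202], [15, 129, 166], [15, 130, 163], [15, 128, 172]] [[16, 129, 168], [15, 131, 156], [15, 128, 159], [112, 14, 199], [111, 13, 199], [113, 15, 200], [112, 14, 200], [15, 128, 167], [15, 126, 168], [16, 125, 169]]
area 4885.5 quad [[274, 159], [276, 226], [345, 226], [347, 158]] world rect ((458.6261291503906, 223.64590454101562), (55.81096649169922, 54.5966911315918), 80.99351501464844)
```

```bash
python3 - <<'E'
from h import *
need(.4586,.2236,.171,-9)
E
```

```text
turn [ 0.05 -0.1  -0.04] rows 1 shift [ 0.0011 -0.0036  0.1309] rows 4 each [ 0.0003 -0.0009  0.0327] t 15.32 F [0.7 0.  0.1] gap 0.992 pos [0.457  0.2202 0.3019] rot [ 1.7996e+02 -1.0000e-01 -9.0400e+00]
```

```bash
python3 -m inch '[[[0,0,0],[0.0015,-0.0034,0.03],0.085],[[0,0,0],[0,0,0.035],0.085],[[0,0,0],[0,0,0.03],0.085],[[0,0,0],[0,0,0.018],0.085],[[0,0,0],[0,0,0.012],0.085]]'
python3 -m inch '[[[0,0,0],[0,0,0.006],0.085],[[0,0,0],[0,0,0],0.085],[[0,0,0],[0,0,0],0.05],[[0,0,0],[0,0,0],0.05],[[0,0,0],[0,0,0],0.05]]' 70
python3 -m inch '[[[0,0,0],[0,0,0],0.05],[[0,0,0],[0,0,0],0.05],[[0,0,0],[0,0,0],0.05],[[0,0,0],[0,0,0],0.05]]' 70
python3 -m inch '[[[0,0,0],[0,0,-0.01],0.05],[[0,0,0],[0,0,-0.02],0.05],[[0,0,0],[0,0,-0.03],0.05],[[0,0,0],[0,0,-0.03],0.05],[[0,0,0],[0,0,0],0.05]]'
python3 - <<'E'
from h import *
snap('wrist','w_g3')
blob('w_g3',lambda h:(h[...,1]<60)&(h[...,2]>150),.018+.09,(315,300))
c,s=np.cos(np.radians(-9.9)),np.sin(np.radians(-9.9))
need(.6355,-.1942,.26,-9.9)
E
```

```text
t: 15.73
ee_pos: [0.4587, 0.2226, 0.1741]
ee_rot: [179.9, 0.1, -9.1]
wrist_force: [-0.3, 0.8, -0.1]
finger_gap: 0.992
grip_force: 0.0
t: 16.15
ee_pos: [0.4587, 0.2233, 0.1726]
ee_rot: [-180.0, -0.2, -9.0]
wrist_force: [0.8, -0.7, 0.2]
finger_gap: 0.638
grip_force: 74.4
t: 16.48
ee_pos: [0.4586, 0.2233, 0.1726]
ee_rot: [-180.0, -0.2, -9.0]
wrist_force: [-0.0, -0.2, 6.8]
finger_gap: 0.638
grip_force: 75.1
t: 16.9
ee_pos: [0.4592, 0.2238, 0.2669]
ee_rot: [-179.8, -0.6, -9.0]
wrist_force: [1.7, 1.2, -1.6]
finger_gap: 0.634
grip_force: 75.2
area 14776.0 quad [[246, 234], [255, 346], [377, 345], [384, 233]] world rect ((458.0896301269531, 224.76148986816406), (56.85154342651367, 55.63243865966797), 81.16531372070312)
turn [-0.12 -0.4   0.89] rows 1 shift [0.2461 0.3811 0.0044] rows 11 each [0.0224 0.0346 0.0004] t 16.95 F [ 0.1  0.6 -4.2] gap 0.633 pos [0.4586 0.2235 0.2644] rot [-179.89   -0.4    -9.01]
```

```bash
python3 -m inch '[[[0,0,0.9],[0,0,0],0.05],[[0,0,0],[0.0224,0.0346,0],0.05],[[0,0,0],[0.0224,0.0346,0],0.05],[[0,0,0],[0.0224,0.0346,0],0.05],[[0,0,0],[0.0224,0.0346,0],0.05]]' >/dev/null
python3 -m inch '[[[0,0,0],[0.0224,0.0346,0],0.05],[[0,0,0],[0.0224,0.0346,0],0.05],[[0,0,0],[0.0224,0.0346,0],0.05],[[0,0,0],[0.0224,0.0346,0],0.05],[[0,0,0],[0.0224,0.0346,0],0.05]]' >/dev/null
python3 -m inch '[[[0,0,0],[0.0224,0.0346,0],0.05],[[0,0,0],[0.0224,0.0346,0],0.05],[[0,0,0],[0,0,0],0.05],[[0,0,0],[0,0,0],0.05],[[0,0,0],[0,0,0],0.05]]'
python3 - <<'E'
from h import *
need(.6358,-.1942,.219,-9.9)
E
```

```text
t: 18.2
ee_pos: [0.6343, -0.1939, 0.2594]
ee_rot: [-180.0, 0.2, -10.0]
wrist_force: [-0.2, -0.1, -3.7]
finger_gap: 0.636
grip_force: 75.5
turn [-0.03  0.21 -0.09] rows 1 shift [0.0016 0.0001 0.0404] rows 1 each [0.0016 0.0001 0.0404] t 18.2 F [-0.2 -0.1 -3.7] gap 0.636 pos [ 0.6343 -0.1939  0.2594] rot [-179.97    0.21   -9.99]
```

```bash
python3 -m inch '[[[0,0.2,0],[0.0016,0,0.014],0.05],[[0,0,0],[0,0,0.012],0.05],[[0,0,0],[0,0,0.006],0.05],[[0,0,0],[0,0,0.004],0.05],[[0,0,0],[0,0,0],0.05]]'
python3 -m inch '[[[0,0,0],[0,0,0],0.05],[[0,0,0],[0,0,0.002],0.05],[[0,0,0],[0,0,0.001],0.05],[[0,0,0],[0,0,0],0.05],[[0,0,0],[0,0,0],0.05]]'
```

```text
t: 18.62
ee_pos: [0.6363, -0.1936, 0.2244]
ee_rot: [180.0, -0.1, -9.9]
wrist_force: [-0.5, -0.4, -4.5]
finger_gap: 0.636
grip_force: 75.5
t: 19.03
ee_pos: [0.6367, -0.1945, 0.2231]
ee_rot: [179.9, -0.3, -9.9]
wrist_force: [-0.2, -0.5, -3.2]
finger_gap: 0.638
grip_force: 75.5
```

```bash
python3 -m inch '[[[0,0,0],[0,0,0.001],0.05],[[0,0,0],[0,0,0],0.05],[[0,0,0],[0,0,0],0.05]]' | egrep 'pos|force'
python3 -m inch '[[[0,0,0],[0,0,0.001],0.05],[[0,0,0],[0,0,0],0.05],[[0,0,0],[0,0,0],0.05]]'| egrep 'pos|force'
python3 -m inch '[[[0,0,0],[0,0,0.001],0.05],[[0,0,0],[0,0,0],0.05],[[0,0,0],[0,0,0],0.05]]'| egrep 'pos|force'
```

```text
ee_pos: [0.6367, -0.1945, 0.2218]
wrist_force: [-0.3, 0.3, -2.9]
grip_force: 75.5
ee_pos: [0.6367, -0.1945, 0.2207]
wrist_force: [0.5, -0.3, -4.1]
grip_force: 75.5
ee_pos: [0.6367, -0.1945, 0.2197]
wrist_force: [-0.3, 0.1, -3.8]
grip_force: 75.5
```

```bash
python3 -m inch '[[[0,0,0],[0,0,0.001],0.05],[[0,0,0],[0,0,0],0.05],[[0,0,0],[0,0,0],0.05]]' | egrep 'pos|force'
python3 -m inch '[[[0,0,0],[0,0,0.0005],0.05],[[0,0,0],[0,0,0],0.05],[[0,0,0],[0,0,0],0.05]]'| egrep 'pos|force'
python3 -m inch '[[[0,0,0],[0,0,0.0005],0.05],[[0,0,0],[0,0,0],0.05],[[0,0,0],[0,0,0],0.05]]'| egrep 'pos|force'
```

```text
ee_pos: [0.6368, -0.1945, 0.2188]
wrist_force: [0.3, 0.1, -4.0]
grip_force: 75.6
ee_pos: [0.6368, -0.1945, 0.2186]
wrist_force: [-1.3, 0.7, -0.4]
grip_force: 75.9
ee_pos: [0.6368, -0.1944, 0.2186]
wrist_force: [-3.2, 1.0, 5.7]
grip_force: 76.5
```

Contact came exactly at the predicted height, which also shows the rack is fully home. I'll release, back off, and move to the doming block.

```bash
python3 -m inch '[[[0,0,0],[0,0,0],0.07],[[0,0,0],[0,0,0],0.07],[[0,0,0],[0,0,0],0.07]]'
python3 -m inch '[[[0,0,0],[0,0,-0.02],0.07],[[0,0,0],[0,0,-0.03],0.085],[[0,0,0],[0,0,-0.034],0.085],[[0,0,0],[0,0,0],0.085],[[0,0,0],[0,0,0],0.085]]'
python3 - <<'E'
from h import *
snap('wrist','w_p3')
blob('w_p3',lambda h:(h[...,1]<60)&(h[...,2]>150),.064)
need(.4395,-.2365,.30,7)
E
```

```text
t: 20.78
ee_pos: [0.6369, -0.1946, 0.2177]
ee_rot: [179.9, -0.3, -9.9]
wrist_force: [-0.2, -0.6, -0.2]
finger_gap: 0.819
grip_force: 0.0
t: 21.2
ee_pos: [0.6369, -0.1945, 0.3043]
ee_rot: [179.9, -0.6, -9.9]
wrist_force: [-0.1, 0.2, -0.3]
finger_gap: 0.996
grip_force: 0.0
area 6688.5 quad [[270, 180], [275, 257], [355, 256], [358, 178]] world rect ((637.1032104492188, -194.3466796875), (55.624359130859375, 55.009483337402344), 80.0562744140625)
turn [  0.12  -0.32 -16.92] rows 3 shift [-0.2006  0.0178  0.0022] rows 5 each [-0.0401  0.0036  0.0004] t 21.25 F [-0.7  0.4 -1.5] gap 0.999 pos [ 0.6364 -0.1943  0.3022] rot [179.93  -0.34  -9.92]
```

```bash
python3 -m inch '[[[0,0,-5.6],[0,0,0],0.085],[[0,0,-5.6],[0,0,0],0.085],[[0,0,-5.6],[0,0,0],0.085],[[0,0,0],[-0.0401,0.0036,0],0.085],[[0,0,0],[-0.0401,0.0036,0],0.085]]' >/dev/null
python3 -m inch '[[[0,0,0],[-0.0401,0.0036,0],0.085],[[0,0,0],[-0.0401,0.0036,0],0.085],[[0,0,0],[-0.0401,0.0036,0],0.085],[[0,0,0],[0,0,0],0.085],[[0,0,0],[0,0,0],0.085]]'
python3 -m inch '[[[0,0,0],[0,0,0],0.085],[[0,0,0],[0,0,0],0.085]]'>/dev/null
python3 - <<'E'
from h import *
snap('wrist','w_dome')
im=cv2.cvtColor(cv2.imread('pics/w_dome_raw.png'),cv2.COLOR_BGR2HSV)
print(im[150:260:8,315].tolist()); print(im[170,260:370:8].tolist())
blob('w_dome',lambda h:(h[...,0]>19)&(h[...,0]<30)&(h[...,1]>100),.04)
E
```

```text
t: 22.08
ee_pos: [0.4376, -0.2364, 0.2999]
ee_rot: [-180.0, -0.1, 6.7]
wrist_force: [0.4, 0.4, -0.1]
finger_gap: 0.993
grip_force: 0.0
[[16, 128, 174], [15, 128, 164], [19, 133, 109], [20, 131, 99], [21, 120, 204], [19, 130, 116], [19, 122, 96], [21, 120, 209], [21, 121, 209], [19, 121, 99], [21, 122, 200], [16, 127, 169], [16, 126, 174], [16, 126, 176]]
[[16, 127, 166], [15, 128, 163], [15, 128, 159], [16, 131, 158], [19, 134, 99], [20, 133, 98], [20, 133, 98], [20, 135, 98], [21, 131, 99], [20, 130, 98], [17, 131, 142], [16, 126, 176], [16, 127, 175], [15, 127, 173]]
area 3405.0 quad [[290, 167], [288, 230], [340, 230], [338, 167]] world rect ((445.58892822265625, -235.15989685058594), (46.43983459472656, 39.144920349121094), 6.879027366638184)
```

```bash
python3 -c "
import cv2
im=cv2.imread('pics/w_dome_raw.png')[130:270,235:395]
a=cv2.imread('pics/w_p3_raw.png')[130:270,235:395]
import numpy as np
cv2.imwrite('pics/last.png',cv2.resize(im,None,fx=4,fy=4,interpolation=cv2.INTER_CUBIC))"
```

```text
(no output)
```

The blob includes the front side face. Correcting for that puts the top centre at about (0.4424, -0.2356), yaw 6.9 deg.

```bash
python3 - <<'E'
from h import *
need(.4424,-.2356,.178,6.9)
E
```

```text
turn [ 0.12 -0.23  0.03] rows 1 shift [ 0.002  -0.0003  0.1226] rows 3 each [ 0.0007 -0.0001  0.0409] t 22.3 F [-0.   0.   0.7] gap 0.995 pos [ 0.4404 -0.2361  0.3006] rot [179.88  -0.23   6.93]
```

```bash
python3 -m inch '[[[0,-0.2,0],[0.002,-0.0003,0.03],0.085],[[0,0,0],[0,0,0.035],0.085],[[0,0,0],[0,0,0.03],0.085],[[0,0,0],[0,0,0.018],0.085],[[0,0,0],[0,0,0.009],0.085]]' >/dev/null
python3 -m inch '[[[0,0,0],[0,0,0],0.085],[[0,0,0],[0,0,0],0.034],[[0,0,0],[0,0,0],0.034],[[0,0,0],[0,0,0],0.034],[[0,0,0],[0,0,0],0.034]]' 70
python3 -m inch '[[[0,0,0],[0,0,0],0.034],[[0,0,0],[0,0,0],0.034],[[0,0,0],[0,0,0],0.034],[[0,0,0],[0,0,0],0.034],[[0,0,0],[0,0,0],0.034]]' 70
python3 -m inch '[[[0,0,0],[0,0,-0.01],0.034],[[0,0,0],[0,0,-0.03],0.034],[[0,0,0],[0,0,-0.035],0.034],[[0,0,0],[0,0,-0.035],0.034],[[0,0,0],[0,0,0],0.034]]'
python3 -m inch '[[[0,0,5.6],[0,0,0],0.034],[[0,0,5.6],[0,0,0],0.034],[[0,0,5.6],[0,0,0],0.034]]'
python3 - <<'E'
from h import *
snap('wrist','w_g4')
blob('w_g4',lambda h:(h[...,0]>19)&(h[...,0]<30)&(h[...,1]>100),.04+.11,(315,300))
need(.6371,-.1944,.285,-9.9)
E
```

```text
t: 23.13
ee_pos: [0.4421, -0.2361, 0.1805]
ee_rot: [179.8, -0.1, 6.9]
wrist_force: [-6.9, 4.0, 19.2]
finger_gap: 0.454
grip_force: 68.5
t: 23.55
ee_pos: [0.4421, -0.2361, 0.1805]
ee_rot: [179.8, -0.2, 6.9]
wrist_force: [0.1, 1.0, 6.5]
finger_gap: 0.456
grip_force: 72.0
t: 23.97
ee_pos: [0.4428, -0.2365, 0.2958]
ee_rot: [179.4, -0.5, 6.9]
wrist_force: [2.5, -0.2, -3.0]
finger_gap: 0.46
grip_force: 72.5
t: 24.22
ee_pos: [0.441, -0.2354, 0.2888]
ee_rot: [179.9, -0.0, -10.2]
wrist_force: [0.3, 0.2, -5.4]
finger_gap: 0.458
grip_force: 72.4
area 12725.0 quad [[274, 229], [267, 356], [363, 356], [356, 229]] world rect ((450.0956115722656, -236.88221740722656), (38.45942687988281, 53.71247100830078), 79.72212219238281)
turn [ 0.08  0.   -0.63] rows 1 shift [ 0.1861 -0.0741  0.0037] rows 5 each [ 0.0372 -0.0148  0.0007] t 24.27 F [ 0.   0.2 -5.2] gap 0.456 pos [ 0.441  -0.2354  0.2887] rot [179.92   0.   -10.53]
```

```bash
python3 -m inch '[[[0,0,-0.6],[0,0,0],0.034],[[0,0,0],[0.0369,-0.0148,0],0.034],[[0,0,0],[0.0369,-0.0148,0],0.034],[[0,0,0],[0.0369,-0.0148,0],0.034],[[0,0,0],[0.0369,-0.0148,0],0.034]]' >/dev/null
python3 -m inch '[[[0,0,0],[0.0369,-0.0148,0],0.034],[[0,0,0],[0,0,0],0.034],[[0,0,0],[0,0,0],0.034],[[0,0,0],[0,0,0],0.034]]'
python3 - <<'E'
from h import *
need(.6358,-.1942,.247,-9.9)
E
```

```text
t: 25.02
ee_pos: [0.6351, -0.1923, 0.2877]
ee_rot: [179.9, 0.1, -9.2]
wrist_force: [-0.5, 0.7, -4.9]
finger_gap: 0.457
grip_force: 72.2
turn [0.09 0.11 0.74] rows 1 shift [0.0011 0.0017 0.0407] rows 1 each [0.0011 0.0017 0.0407] t 25.02 F [-0.5  0.7 -4.9] gap 0.457 pos [ 0.6351 -0.1923  0.2877] rot [ 1.7991e+02  1.1000e-01 -9.1600e+00]
```

```bash
python3 -m inch '[[[0,0,0.7],[0.0011,0.0018,0.014],0.034],[[0,0,0],[0,0,0.012],0.034],[[0,0,0],[0,0,0.008],0.034],[[0,0,0],[0,0,0.004],0.034],[[0,0,0],[0,0,0],0.034]]' >/dev/null
python3 -m inch '[[[0,0,0],[0,0,0],0.034],[[0,0,0],[0,0,0.001],0.034],[[0,0,0],[0,0,0],0.034]]' | egrep 'pos|force|rot'
python3 -m inch '[[[0,0,0],[0,0,0.001],0.034],[[0,0,0],[0,0,0],0.034],[[0,0,0],[0,0,0],0.034]]' | egrep 'pos|force'
```

```text
ee_pos: [0.6366, -0.1947, 0.2507]
ee_rot: [179.9, -0.1, -10.0]
wrist_force: [0.2, 0.6, -4.6]
grip_force: 72.3
ee_pos: [0.6365, -0.1946, 0.2492]
wrist_force: [0.1, 0.0, -4.9]
grip_force: 72.3
```

```bash
python3 -m inch '[[[0,0,0],[0,0,0.002],0.034],[[0,0,0],[0,0,0],0.034],[[0,0,0],[0,0,0],0.034]]' | egrep 'pos|force'
python3 -m inch '[[[0,0,0],[0,0,0.0015],0.034],[[0,0,0],[0,0,0],0.034],[[0,0,0],[0,0,0],0.034]]' | egrep 'pos|force'
python3 -m inch '[[[0,0,0],[0,0,0.0007],0.034],[[0,0,0],[0,0,0],0.034],[[0,0,0],[0,0,0],0.034]]' | egrep 'pos|force'
python3 -m inch '[[[0,0,0],[0,0,0.0005],0.034],[[0,0,0],[0,0,0],0.034],[[0,0,0],[0,0,0],0.034]]' | egrep 'pos|force'
```

```text
ee_pos: [0.6364, -0.1946, 0.2469]
wrist_force: [0.6, -0.5, -5.0]
grip_force: 72.3
ee_pos: [0.6364, -0.1946, 0.2454]
wrist_force: [0.1, -1.8, -5.0]
grip_force: 72.3
ee_pos: [0.6364, -0.1946, 0.2449]
wrist_force: [0.7, 0.0, -5.3]
grip_force: 72.3
ee_pos: [0.6365, -0.1946, 0.2446]
wrist_force: [0.2, -0.1, -4.1]
grip_force: 72.5
```

Contact is beginning at 0.2446 as expected. One more touch, then release and retreat.

```bash
python3 -m inch '[[[0,0,0],[0,0,0.0005],0.034],[[0,0,0],[0,0,0],0.034],[[0,0,0],[0,0,0],0.034]]' | egrep 'pos|force'
python3 -m inch '[[[0,0,0],[0,0,0],0.056],[[0,0,0],[0,0,0],0.056],[[0,0,0],[0,0,0],0.056]]'
python3 -m inch '[[[0,0,0],[0,0,-0.02],0.07],[[0,0,0],[0,0,-0.03],0.085],[[0,0,0],[0,0,-0.03],0.085],[[0,0,0],[0,0,0],0.085],[[0,0,0],[0,0,0],0.085]]'
python3 - <<'E'
from h import *
snap('wrist','w_end'); snap('top','top_end')
blob('w_end',lambda h:(h[...,1]<60)&(h[...,2]>150),.064,(315,230))
im=cv2.imread('pics/w_end_raw.png')[100:320,205:425]; b=cv2.imread('pics/top_end_raw.png')[90:250,255:505]
a=cv2.resize(im,(400,400)); b=cv2.resize(b,(400,256)); b=cv2.copyMakeBorder(b,0,144,0,0,cv2.BORDER_CONSTANT)
cv2.imwrite('pics/last.png',np.hstack([a,b]))
E
```

```text
ee_pos: [0.6365, -0.1946, 0.2445]
wrist_force: [-1.9, 1.0, 0.6]
grip_force: 72.9
t: 27.43
ee_pos: [0.6366, -0.1947, 0.2443]
ee_rot: [179.9, -0.1, -10.0]
wrist_force: [0.7, 0.2, -0.2]
finger_gap: 0.655
grip_force: 0.0
t: 27.85
ee_pos: [0.6368, -0.1946, 0.3265]
ee_rot: [179.8, -0.4, -10.0]
wrist_force: [0.0, -0.5, -0.5]
finger_gap: 0.996
grip_force: 0.0
area 1712.0 quad [[354, 168], [274, 169], [277, 240], [288, 181], [341, 181], [350, 241]] world rect ((637.2208862304688, -194.4342803955078), (55.66201400756836, 54.94390869140625), 80.13008117675781)
```

View pics/last.png

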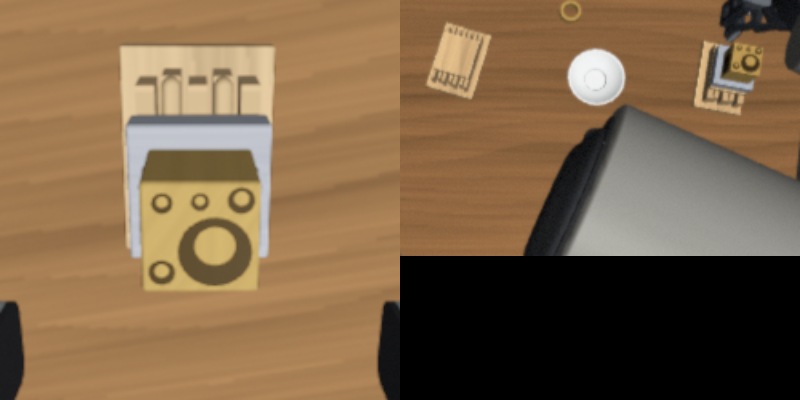

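The stack stands upright, the thin rack is nested, and the dish hasn't moved. The brass block's top corners in the left panel are (141,182), (260,182), (258,290) and (143,290). I'll check how well it is centred.

```bash
python3 - <<'E'
from h import *
fit([(205+u/1.818,100+v/1.818) for u,v in [(141,182),(260,182),(258,290),(143,290)]],.104,'w_end')
E
```

```text
w_end [ 0.6356 -0.1949] -10.0 0.0388 0.0386
```

The brass block is within 2 mm of the bench block's centre at (0.637, -0.194). Handing in.

```bash
python3 -c "
from cell import order
print(order.job_done())"
```

```text
the job is handed in; nothing more can be done
None
```

I handed in the finished job at about 28 s of the 122 s: both racks are nested on their matching bases, the bench block and doming block are each within about 2 mm of centre on the thick rack, and the dish was not touched. The hand-in call did not return a verdict.

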